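# Pry a die set open and block it

## Robot

A 6-joint arm with a two-finger parallel gripper is mounted at the origin on the work surface. World frame = base frame: x ahead of the robot, y to its left, z up, the work surface at z = 0. Lengths are in m, angles in rad, forces in N, time in s.
With the tool pointing down it reaches from about 0.35 to 0.725 m from the base axis. Payload 6 kg.
Tool frame: the origin (TCP) lies midway between the tips of the shut fingers; the grasp point (between the pads) lies 19 mm behind it (grasp_offset is the distance from the TCP to the grasp point, in m); z points along the fingers, y is the direction in which the jaws open and shut (so a half turn about z gives the same grasp; the last joint's range is limited). The gripper opens to 85 mm and grips with 20 to 120 N. Pads are 22 mm wide; open, the fingers measure 114 mm over their backs; the gripper's body (76 mm by 85 mm) begins 54 mm behind the grasp point. The pads swing forward as they close: fully open they stand 13 mm farther back than shut.
Start: joints at [-0.768, 0.04, 0.085, 0, -1.615, -0.334], TCP at [0.271, -0.535, 0.231] pointing down, gripper open.
Joint ranges: [-2.56, 2.56], [-1.29, 2.01], [-1.08, 1.49], [-3.29, 1.98], [-2.81, -0.18], [-2.99, 2.99]. Speed limits (rad/s): [2.57, 2.57, 3.01, 3.14, 3.14, 3.14].

## Interface

Orientations are given as a unit quaternion [w, x, y, z].
In Python, from plant import * gives the robot as it stands.
- The arm moves only by the tool send_rows, never from a script. Its argument "increments" is a list of rows, each a list of 2 entries, a list of its own where there are three numbers: the shift along the tool's x, y, z in m, then the turn, a rotation vector about the tool's x, y, z in degrees. A call has exactly 10 rows; each row shifts and turns the commanded pose from where the row before left it, along the tool's axes as they then stand; what a row does not reach is not made up. A row lasts 1/10 s, in which the tool goes at most 50 mm and 8.59 degrees, less where a joint would pass 70% of its speed; a pose out of reach is approached as far as the arm can. A call with a gripper value outside its range is refused whole. "hand" is the finger opening in m, from 0 to 0.0854, set as the call begins (left out, the last holds). The fingers move at their own pace and stop on an object; "newtons" is the grip in N (left out, the last holds). Time passes only in rows, so rows that do not move let the fingers close, or fill a call up. It gives the time, the measured TCP pose, the force and the opening at its end, in the units of the state.
- sense(): the state, without advancing time (a new reading comes with each control period).
- capture(name): name is "scene" or "top" or "wrist"; returns the picture (400x640x3 uint8, red, green, blue); there is no depth.
- calibration(name): a dict with "mtx" (3x3 intrinsics, pixels), "rvec" (rotation vector, rad) and "tvec" (3), from world to camera coordinates, as OpenCV has them; the wrist camera has in their place "hand_eye" (4x4, takes a point from camera to tool coordinates, whose origin is the TCP and whose axes are the flange's). Camera axes: x right, y down, z forward; pixel columns grow to the right and rows downward; lengths in m; the calibration is good to about 2 mm. A picture is of the moment at which its call begins: read the wrist's pose just before it. calibration takes no time and is no camera call.
- sign_off(): hands the job in, once; it reports no verdict.
The state is a dict: "time": time; "qpos": joint angles; "dq": joint speeds; "joint_torque": joint torques, N m; "tool_pos": TCP position; "tcp_rot": TCP orientation; "force": force on the tool from outside, world axes, zero at the start; "moment": the same for the moment, N m; "opening": finger opening in m.
Only numpy, scipy, OpenCV 4.12 (cv2) and the standard library are available. Lean on these libraries where they do the work, as an engineer would, in place of code of your own. Each camera call takes 0.05 s, during which the arm holds its last target. There are 200 camera calls.

## Task

The die set on the bench is stuck shut. Put the flat pry bar across the round-topped fulcrum block with its bare end in the gap between the two shoes, and lever the upper shoe up with it until the aluminium spacer block can go under; the tight guide posts keep the shoe where you leave it. Then slide the spacer flat into the gap from the ledge side, at least half its length under the upper shoe, and let go, knocking nothing over (the bar may stay where it is).

Things in the scene. Friction and masses are not known exactly. Their poses are not given: they have to be found in the camera images.
- upper_shoe (a joint): Height of the die set's upper shoe (level steel plate 120 x 150 x 20 mm, stub 30 mm tall on its middle) above shut, m: 0 shut, limit 0.035. Slides straight up on two guide posts (tops 160 mm above the bench, away from the ledge). About 2.2 kg plus 28 N drag: it stays where left. With 20 mm of tip in the gap, 15 to 24 N on the sleeve lifts it; it can be 12 mm up before the sleeve meets the bench.
- pry_gap (a point): Point on the fixed lower half, mid-way along and flush with the 120 mm wide pry face, 70 mm above the bench, half-way up the gap between the shoes. y points level into the gap, x along the face away from the ledge, z up. Shut, the gap is 20 mm high: lower half's top at 60 mm, upper shoe's underside at 80 mm above the bench. Free depth here 45 mm.
- ledge_edge (a point): Point on the fixed lower half's top, 60 mm above the bench, straight below the middle of the upper shoe's 150 mm long edge facing the robot. x points level inwards under the shoe, y along the edge away from the pry face, z up. Outside the edge lies the ledge, a flat step at this height, 50 mm deep, 150 mm long; inside, the gap is free for 70 mm up to a fixed insert.
- fulcrum_top (a point): Middle of the top line of the loose dark steel fulcrum block: 68 mm tall, foot 60 x 60 mm, 1 kg; its rounded top (radius 16 mm) runs along its x, 60 mm long. It stands about 48 mm in front of the pry face and may stay. A level bar on it lies 68 to 76 mm above the bench and passes into the shut gap; let go with its tip 20 mm in, its sleeve sinks a little until the tip bears up on the shoe.
- bar_center (a point): Middle of the loose flat steel pry bar, half-way up its 8 mm thickness, near its balance point; 300 mm long, 24 mm wide, 0.45 kg, lying flat. x points along it to the bare rounded tip 150 mm away. The last 50 to 150 mm the other way is a black rubber sleeve, 28 mm wide, 12 mm thick, flush with the underside: press it down at 120 mm from the middle to lever.
- spacer_center (a point): Centre of the loose aluminium spacer block, 100 mm long (its x axis) x 36 mm wide (y) x 26 mm thick (z), 0.25 kg, lying flat on the bench. It fits the gap once the upper shoe is more than 6 mm up.
- oil: Bystander: blue plastic bottle, 56 mm diameter, 130 mm tall, standing; origin under its foot, z along it.
- bush: Bystander: steel tube standing on end, 60 mm diameter, 60 mm tall; origin under its foot, z along it.
- toolblock: Bystander: dark steel block 50 x 50 x 45 mm with a stud 20 mm tall on top; origin under its foot, z up.
Mind the look-alikes: they are no part of the job. Of the things that look like the part that bears spacer_center, take the one that is farthest to the robot's right at the start.

How it is judged:
By the outcome, as a careful person would: the job done as asked, in the order asked, and still so for the second after the job is handed in, with the robot touching nothing.
It also fails if it takes over 72 s, if anything falls off the work surface, if the arm or the gripper's body presses on something with over 40 N, if the wrist force passes 120 N, or if a joint passes its speed limit or range.

## Working session

There is one attempt and no reset: what is moved stays moved. The work goes in short steps, Python scripts to look and compute and a tool call to move; the robot and the scene stay as the last step left them, time stands still between calls to the robot, and variables do not carry over. Pictures are saved under pics/ and viewed, about 8 in all and at most 12, crops included, and the job is handed in when it is done.

Besides the shell and the picture viewer there is one more tool, called as a command line: name --argument value ..., lists and objects as JSON in quotes. send_rows: Moves the arm, as the interface text tells. Its arguments: {"type":"object","properties":{"increments":{"type":"array"},"hand":{"type":"number"},"newtons":{"type":"number"}},"required":["increments"]}

```bash
mkdir -p pics; ls
python3 - <<'E'
from plant import *
import cv2,json
s=sense();print({k:np.round(v,3).tolist() if 'np' in globals() else v for k,v in s.items()})
for n in("scene","top"):
    im=capture(n);cv2.imwrite(f"pics/{n}0.png",im[:,:,::-1])
    print(n,calibration(n))
print(calibration("wrist"))
E
```

```text
pics
{'time': 0.0, 'qpos': array([-7.68280953e-01,  4.08155621e-02,  8.37878723e-02, -5.04378214e-04,
       -1.61547958e+00, -3.33720480e-01]), 'dq': array([-0.0007165 , -0.0006244 ,  0.0014225 ,  0.00097636, -0.00143656,
       -0.00037457]), 'joint_torque': array([ 8.94278783e-04, -3.68217266e+01,  3.47409797e+01,  6.93231359e+00,
       -5.51855250e-03,  3.12557643e-05]), 'tool_pos': array([ 0.27103322, -0.53492264,  0.23025612]), 'tcp_rot': array([-2.47912596e-04, -2.32267606e-01,  9.72651512e-01,  8.56647410e-04]), 'force': array([ 1.00265057, -1.0907519 , -0.56088674]), 'moment': array([-0.03528958,  0.02009497,  0.00747764]), 'opening': 0.08514084392822609}
scene {'mtx': array([[437.61380558,   0.        , 319.72997056],
       [  0.        , 437.61380558, 202.20212269],
       [  0.        ,   0.        ,   1.        ]]), 'rvec': array([ 1.71953102,  1.61348411, -0.75851427]), 'tvec': array([-0.01536132, -0.27742739,  1.68005897])}
top {'mtx': array([[464.91899296,   0.        , 319.71564227],
       [  0.        , 464.91899296, 209.68036653],
       [  0.        ,   0.        ,   1.        ]]), 'rvec': array([ 2.15212379, -2.190012  ,  0.09094931]), 'tvec': array([-0.01263704,  0.57104429,  1.40961284])}
{'mtx': array([[299.08157448,   0.        , 323.15475847],
       [  0.        , 299.08157448, 199.35232457],
       [  0.        ,   0.        ,   1.        ]]), 'hand_eye': array([[ 1.36988248e-04, -9.48395583e-01, -3.17089576e-01,
         8.15828360e-02],
       [ 9.99999953e-01,  4.33178275e-05,  3.02456508e-04,
        -8.56419839e-04],
       [-2.73112785e-04, -3.17089602e-01,  9.48395545e-01,
        -1.41381119e-01],
       [ 0.00000000e+00,  0.00000000e+00,  0.00000000e+00,
         1.00000000e+00]])}
```

View pics/scene0.png

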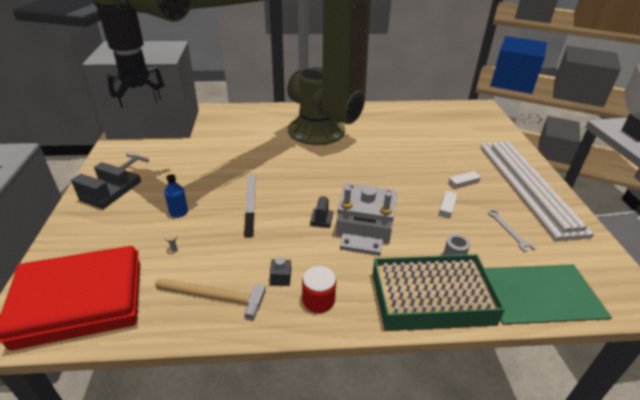

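View pics/top0.png

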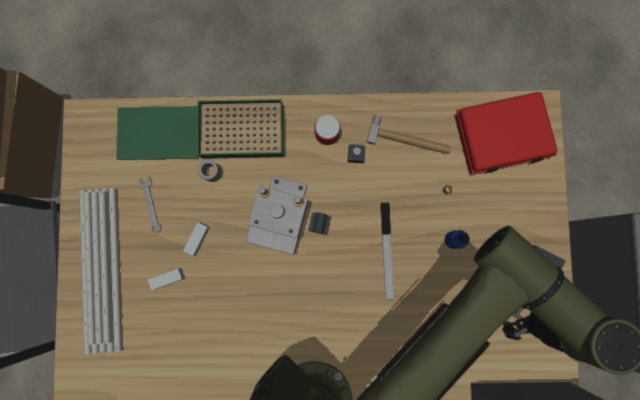

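```bash
cat > h.py <<'E'
from plant import *
import numpy as np,cv2
from scipy.spatial.transform import Rotation as R
def cam(n,s=None):
    c=calibration(n)
    if n=="wrist":
        q=s["tcp_rot"];T=np.eye(4);T[:3,:3]=R.from_quat([*q[1:],q[0]]).as_matrix();T[:3,3]=s["tool_pos"]
        W=np.linalg.inv(T@np.array(c["hand_eye"]));return c["mtx"],W[:3,:3],W[:3,3]
    return c["mtx"],cv2.Rodrigues(c["rvec"])[0],np.array(c["tvec"])
def cast(C,px,z):
    K,Rm,t=C;px=np.atleast_2d(px).astype(float)
    d=(np.c_[px,np.ones(len(px))]@np.linalg.inv(K).T)@Rm;o=-Rm.T@t
    return o+d*((z-o[2])/d[:,2])[:,None]
def proj(C,P):
    K,Rm,t=C;p=(np.atleast_2d(P)@Rm.T+t)@K.T;return p[:,:2]/p[:,2:]
def quad(C,mask,z,box):
    x0,y0,x1,y1=box;m=np.zeros(mask.shape,np.uint8);m[y0:y1,x0:x1]=mask[y0:y1,x0:x1]
    c=max(cv2.findContours(m,cv2.RETR_EXTERNAL,cv2.CHAIN_APPROX_NONE)[0],key=cv2.contourArea)
    w=cast(C,c[:,0]+0.0,z)[:,:2]
    (cx,cy),(a,b),an=cv2.minAreaRect((w*1000).astype(np.float32))
    if a<b:an+=90;a,b=b,a
    return np.round([cx,cy,a,b,an],1)  # mm, long dir angle deg
E
python3 - <<'E'
from h import *
im=cv2.imread("pics/top0.png");C=cam("top")
hsv=cv2.cvtColor(im,cv2.COLOR_BGR2HSV)
grey=((hsv[...,1]<50)&(hsv[...,2]>120)).astype(np.uint8)
dark=(hsv[...,2]<60).astype(np.uint8)
print("spA",quad(C,grey,.026,(175,215,215,262)));print("spB",quad(C,grey,.026,(140,260,190,297)))
print("bare",quad(C,grey,.008,(375,225,400,305)));print("sleeve",quad(C,dark,.012,(375,195,400,240)))
print("fulcrum",quad(C,(hsv[...,1]<60).astype(np.uint8),.03,(308,208,333,238)))
for n,b in dict(shoe=(240,170,315,258)).items():print(n,quad(C,((hsv[...,1]<60)&(hsv[...,2]>60)).astype(np.uint8),.1,b))
print("oil",cast(C,[457,239],.13),"bush",cast(C,[209,171],.06),"tb",cast(C,[357,153],.06))
crop=im[160:300,130:410];cv2.imwrite("pics/c1.png",cv2.resize(crop,None,fx=2.85,fy=2.85,interpolation=cv2.INTER_CUBIC))
E
```

```text
spA [489.  364.8  99.7  33.5 153.5]
spB [366.7 457.1  98.8  35.2 109.3]
bare [ 393.  -229.2  194.    25.5    1. ]
sleeve [ 542.6 -225.1   93.7   24.9  178.3]
fulcrum [530.9 -21.   61.9  57.9 166.8]
shoe [555.6 100.5 209.3 156.1 164.2]
oil [[ 0.4706677  -0.41168967  0.13      ]] bush [[0.6918307  0.31207994 0.06      ]] tb [[ 0.73895856 -0.13935344  0.06      ]]
```

View pics/c1.png

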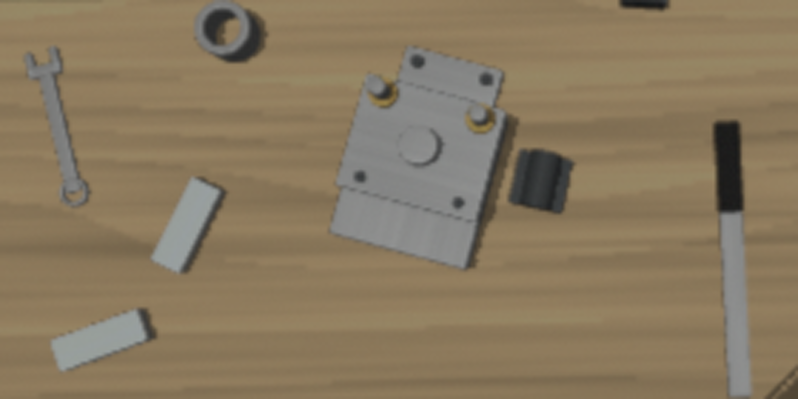

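Run:
```python
from h import *
C=cam("top");f=lambda p,z:np.round(cast(C,np.array(p)/2.85+[130,160],z)[:,:2]*1000,1)
s=f([[368,75],[505,113],[478,222],[340,185]],.1);print("shoe",s.tolist(),[np.linalg.norm(s[i]-s[i-1]) for i in range(4)],s.mean(0))
print("ledge",f([[330,232],[466,268]],.06).tolist())
print("stub",f([[419,146]],.13),"posts",f([[376,85],[478,114]],.16))
e=s[2]-s[3];a=np.degrees(np.arctan2(e[1],e[0]));print("edge ang",a, (lambda e:np.degrees(np.arctan2(e[1],e[0])))(s[1]-s[2]))
fq=f([[526,149],[572,159],[558,212],[511,199]],.03);print("ful30",fq.tolist(),fq.mean(0))
```

```text
shoe [[636.2, 154.1], [594.2, 13.1], [482.6, 42.4], [522.9, 183.5]] [np.float64(117.05233872076208), np.float64(147.12239802287073), np.float64(115.38219100017128), np.float64(146.7422911092777)] [558.975  98.275]
ledge [[476.0, 200.5], [435.9, 57.8]]
stub [[558.9  99.1]] posts [[617.4 138. ]
 [586.8  37.7]]
edge ang -105.94003263411149 -14.710705407734654
ful30 [[562.6, -6.6], [550.9, -56.1], [494.0, -39.9], [508.9, 10.4]] [529.1  -23.05]
```

send_rows --increments '[[[0, 0, 0], [0, 0, -8.5]], [[0, 0, 0], [0, 0, -8.5]], [[0, 0, 0], [0, 0, -8.5]], [[0, 0, 0], [0, 0, -8.5]], [[0, 0, 0], [0, 0, -8.5]], [[0, 0, 0], [0, 0, -8.5]], [[0, 0, 0], [0, 0, -8.5]], [[0, 0, 0], [0, 0, -8.5]], [[0, 0, 0], [0, 0, -8.5]], [[0, 0, 0], [0, 0, -8.5]]]'

```text
time: 1.1
tool_pos: [0.2711, -0.535, 0.2306]
tcp_rot: [-0.0, 0.83, -0.558, -0.001]
force: [-0.4, -0.7, -0.3]
opening: 0.0852
```

```bash
cat >> h.py <<'E'
def psi(s=None):
    s=s or sense();q=s["tcp_rot"];M=R.from_quat([*q[1:],q[0]]).as_matrix();return np.degrees(np.arctan2(M[1,0],M[0,0])),M
def need(x,y,z,yaw,s=None):
    "translation in tool axes (mm) now, and tool-z turn (deg)"
    s=s or sense();p,M=psi(s);d=np.array([x,y,z])-s["tool_pos"]
    print("t",round(s["time"],2),"pos",np.round(s["tool_pos"]*1000,1),"psi",round(p,2),"tilt",np.round(M[:2,2],3),"F",np.round(s["force"],1),"op",round(s["opening"]*1000,1),"j",np.round(np.degrees(s["qpos"]),0))
    print("shift now mm",np.round(M.T@d*1000,1),"turn z",round(-((yaw-p+180)%360-180),2))
    a=np.radians(yaw);X=np.array([np.cos(a),np.sin(a),0]);Y=np.array([np.sin(a),-np.cos(a),0])
    print("shift in goal frame mm",np.round([X@d*1000,Y@d*1000,-d[2]*1000],1))
E
python3 -c "
from h import *
need(.443,-.228,.2,1)"
```

```text
t 1.1 pos [ 271.1 -535.   230.6] psi -67.79 tilt [-0.001  0.001] F [-0.4 -0.7 -0.3] op 85.2 j [-44.   2.   5.  -0. -93.  66.]
shift now mm [-219.2 -275.3   30.8] turn z -68.79
shift in goal frame mm [ 177.3 -304.    30.6]
```

send_rows --increments '[[[0, 0, 0.004], [0, 0, -8.55]], [[0, 0, 0.004], [0, 0, -8.55]], [[0, 0, 0.004], [0, 0, -8.55]], [[0, 0, 0.004], [0, 0, -8.55]], [[0, 0, 0.004], [0, 0, -8.55]], [[0, 0, 0.004], [0, 0, -8.55]], [[0, 0, 0.004], [0, 0, -8.55]], [[0, 0, 0.002], [0, 0, -8.55]], [[0.01, -0.02, 0], [0, 0, 0]], [[0.02, -0.035, 0], [0, 0, 0]]]'

```text
time: 2.1
tool_pos: [0.2999, -0.4802, 0.1999]
tcp_rot: [-0.001, 1.0, 0.001, -0.001]
force: [1.3, 0.8, -1.5]
opening: 0.0855
```

send_rows --increments '[[[0.022, -0.038, 0], [0, 0, 0]], [[0.022, -0.038, 0], [0, 0, 0]], [[0.022, -0.038, 0], [0, 0, 0]], [[0.022, -0.038, 0], [0, 0, 0]], [[0.022, -0.038, 0], [0, 0, 0]], [[0.022, -0.038, 0], [0, 0, 0]], [[0.015, -0.021, 0], [0, 0, 0]], [[0, 0, 0], [0, 0, 0]], [[0, 0, 0], [0, 0, 0]], [[0, 0, 0], [0, 0, 0]]]'

```text
time: 3.1
tool_pos: [0.4463, -0.231, 0.2011]
tcp_rot: [-0.0, 1.0, 0.002, -0.0]
force: [0.1, 0.1, 0.5]
opening: 0.0855
```

Run:
```python
from h import *
s=sense();im=capture("wrist")[:,:,::-1].copy();cv2.imwrite("pics/w1.png",im)
need(.443,-.228,.2,1,s)
```

```text
t 3.1 pos [ 446.3 -231.   201.1] psi 0.22 tilt [-0.  0.] F [0.1 0.1 0.5] op 85.5 j [ -4. -13. -12.   0. -90.  95.]
shift now mm [-3.3 -3.   1.1] turn z -0.78
shift in goal frame mm [-3.3 -3.   1.1]
```

View pics/w1.png

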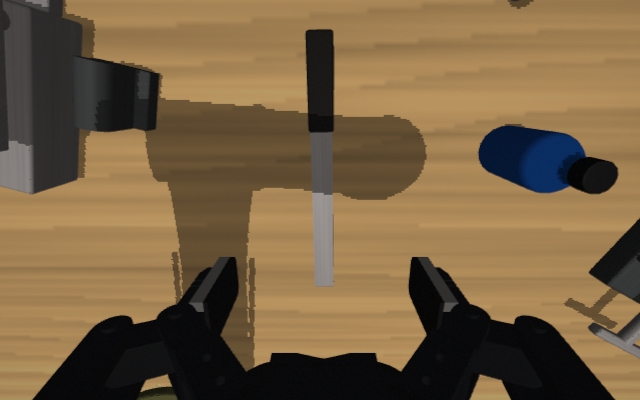

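Run:
```python
from h import *
s=sense();C=cam("wrist",s)
a=cast(C,[[307,30],[333,30],[308.5,131],[333.5,131]],.012)*1000;b=cast(C,[[311.5,136],[332,136],[315,286],[333,286]],.008)*1000
print(np.round(a,1),np.round(b,1))
far=a[:2].mean(0);tip=b[2:].mean(0);d=(far-tip)[:2];print("len",np.hypot(*d),"centre",(far+tip)/2,"ang",np.degrees(np.arctan2(d[1],d[0])))
c=(far+tip)/2000;need(c[0],c[1],.003,np.degrees(np.arctan2(d[1],d[0])),s)
```

```text
[[ 592.5 -215.5   12. ]
 [ 592.6 -241.    12. ]
 [ 495.6 -215.8   12. ]
 [ 495.7 -242.9   12. ]] [[ 489.8 -218.9    8. ]
 [ 489.9 -241.4    8. ]
 [ 297.1 -221.7    8. ]
 [ 297.2 -245.2    8. ]]
len 295.4841143553279 centre [ 444.85426545 -230.86414007   10.        ] ang 1.0098378432562178
t 3.15 pos [ 446.2 -231.2  201.2] psi 0.19 tilt [-0.  0.] F [ 0.5  0.3 -0.7] op 85.5 j [ -4. -13. -12.   0. -90.  95.]
shift now mm [ -1.3  -0.3 198.2] turn z -0.82
shift in goal frame mm [ -1.4  -0.3 198.2]
```

send_rows --increments '[[[-0.001, 0, 0.02], [0, 0, -0.8]], [[0, 0, 0.035], [0, 0, 0]], [[0, 0, 0.04], [0, 0, 0]], [[0, 0, 0.04], [0, 0, 0]], [[0, 0, 0.03], [0, 0, 0]], [[0, 0, 0.02], [0, 0, 0]], [[0, 0, 0.009], [0, 0, 0]], [[0, 0, 0.004], [0, 0, 0]], [[0, 0, 0], [0, 0, 0]], [[0, 0, 0], [0, 0, 0]]]' --hand 0.055 --newtons 80

```text
time: 4.15
tool_pos: [0.4465, -0.2308, 0.0047]
tcp_rot: [0.0, 1.0, 0.009, 0.001]
force: [0.2, 0.0, -0.3]
opening: 0.0547
```

send_rows --increments '[[[0, 0, 0], [0, 0, 0]], [[0, 0, 0], [0, 0, 0]], [[0, 0, 0], [0, 0, 0]], [[0, 0, 0], [0, 0, 0]], [[0, 0, 0], [0, 0, 0]], [[0, 0, 0], [0, 0, 0]], [[0, 0, 0], [0, 0, 0]], [[0, 0, 0], [0, 0, 0]], [[0, 0, -0.005], [0, 0, 0]], [[0, 0, -0.01], [0, 0, 0]]]' --hand 0.0

```text
time: 5.15
tool_pos: [0.4442, -0.2299, 0.0168]
tcp_rot: [-0.001, 1.0, 0.009, -0.002]
force: [-0.1, 1.1, -4.4]
opening: 0.0205
```

Run:
```python
from h import *
need(.505,-.099,.12,-105.3)
```

```text
t 5.15 pos [ 444.2 -229.9   16.8] psi 1.04 tilt [-0.004  0.002] F [-0.1  1.1 -4.4] op 20.5 j [ -4.  -8. -28.  -0. -71.  95.]
shift now mm [  62.8 -129.9 -103.2] turn z 106.34
shift in goal frame mm [-142.3  -24.1 -103.2]
```

send_rows --increments '[[[0, 0, -0.025], [0, 0, 0]], [[0, 0, -0.035], [0, 0, 0]], [[0, 0, -0.035], [0, 0, 0]], [[0, 0, -0.03], [0, 0, 0]], [[0, 0, -0.02], [0, 0, 4]], [[0, 0, -0.01], [0, 0, 8]], [[0, 0, 0], [0, 0, 8.5]], [[0, 0, 0], [0, 0, 8.5]], [[0, 0, 0], [0, 0, 8.5]], [[0, 0, 0], [0, 0, 8.5]]]'

```text
time: 6.15
tool_pos: [0.4453, -0.2303, 0.173]
tcp_rot: [-0.0, 0.923, -0.385, -0.001]
force: [-0.6, 0.4, -4.7]
opening: 0.0205
```

send_rows --increments '[[[0, 0, 0], [0, 0, 8.5]], [[0, 0, 0], [0, 0, 8.5]], [[0, 0, 0], [0, 0, 8.5]], [[0, 0, 0], [0, 0, 8.5]], [[0, 0, 0], [0, 0, 8.5]], [[0, 0, 0], [0, 0, 8.5]], [[0, 0, 0], [0, 0, 6.3]], [[0, 0, 0], [0, 0, 3]], [[0, 0, 0], [0, 0, 0]], [[0, 0, 0], [0, 0, 0]]]'

```text
time: 7.15
tool_pos: [0.4455, -0.2303, 0.1731]
tcp_rot: [-0.0, -0.608, 0.794, 0.0]
force: [0.9, 0.2, -4.4]
opening: 0.0203
```

Run:
```python
from h import *
s=sense();im=capture("wrist")[:,:,::-1].copy();cv2.imwrite("pics/w2.png",im)
need(.494,-.139,.12,-105.3,s)
```

```text
t 7.15 pos [ 445.5 -230.3  173.1] psi -105.15 tilt [-0.001  0.   ] F [ 0.9  0.2 -4.4] op 20.3 j [ -4. -13. -15.  -0. -88. -11.]
shift now mm [-100.8  -23.    53.1] turn z 0.15
shift in goal frame mm [-100.9  -22.7   53.1]
```

View pics/w2.png

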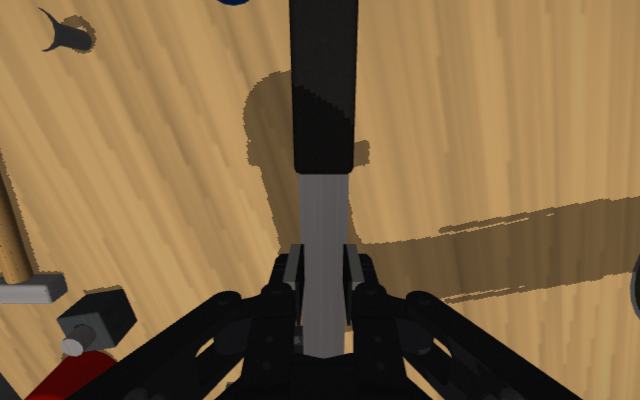

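Run:
```python
from h import *
s=sense();C=cam("wrist",s);p,M=psi(s);z=s["tool_pos"][2]+.009
w=cast(C,[[296,173],[353,173],[290,3],[358,3]],z);t=(w-s["tool_pos"])@M*1000
print(np.round(t,1))
im=cv2.imread("pics/w2.png");g=cv2.cvtColor(im,cv2.COLOR_BGR2GRAY)
for r in(3,60,120,165,190,230):
    row=g[r].astype(int);print(r,[ (c,int(row[c])) for c in range(282,366) if abs(row[c]-row[c-1])>25])
```

```text
[[ 50.5 -12.7  -9. ]
 [ 50.5  13.1  -9. ]
 [117.1 -13.1  -9. ]
 [117.1  12.9  -9. ]]
3 [(289, 36), (358, 85), (359, 138)]
60 [(291, 14), (356, 70), (357, 128)]
120 [(293, 11), (354, 66), (355, 123)]
165 [(294, 24), (353, 50), (354, 84), (363, 92), (365, 144)]
190 [(349, 142)]
230 [(355, 114), (356, 150)]
```

send_rows --increments '[[[-0.015, -0.003, 0], [0, 0, 0.15]], [[-0.025, -0.006, 0], [0, 0, 0]], [[-0.028, -0.007, 0], [0, 0, 0]], [[-0.02, -0.004, 0], [0, 0, 0]], [[-0.012, -0.003, 0.01], [0, 0, 0]], [[0, 0, 0.02], [0, 0, 0]], [[0, 0, 0.025], [0, 0, 0]], [[0, 0, 0.025], [0, 0, 0]], [[0, 0, 0.012], [0, 0, 0]], [[0, 0, 0.005], [0, 0, 0]]]'

```text
time: 8.2
tool_pos: [0.4934, -0.1403, 0.0745]
tcp_rot: [-0.001, -0.606, 0.795, 0.001]
force: [0.5, -0.4, -4.1]
opening: 0.0203
```

Run:
```python
from h import *
im=capture("scene")[:,:,::-1].copy();im2=capture("top")[:,:,::-1].copy()
need(.494,-.138,.0725,-105.3)
s=sense()
A=cv2.resize(im[150:270,220:420],None,fx=4,fy=4,interpolation=cv2.INTER_CUBIC)[:,:800]
cv2.imwrite("pics/s2.png",A);cv2.imwrite("pics/t2.png",cv2.resize(im2[160:280,240:400],None,fx=5,fy=5,interpolation=cv2.INTER_CUBIC))
```

```text
t 8.3 pos [ 494.3 -140.4   76.2] psi -105.39 tilt [-0.001 -0.   ] F [ 0.1 -1.3 -4.3] op 19.9 j [  7.  -9. -22.   0. -77. -22.]
shift now mm [-2.2  0.9  3.7] turn z -0.09
shift in goal frame mm [-2.2  0.9  3.7]
```

View pics/s2.png

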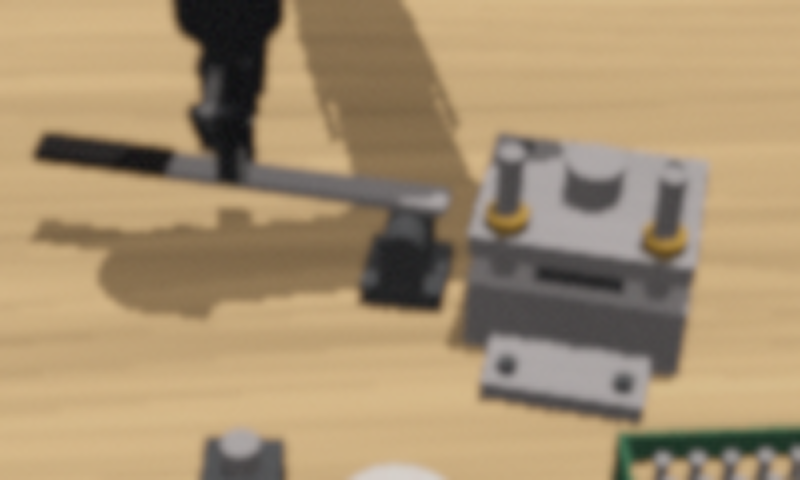

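View pics/t2.png

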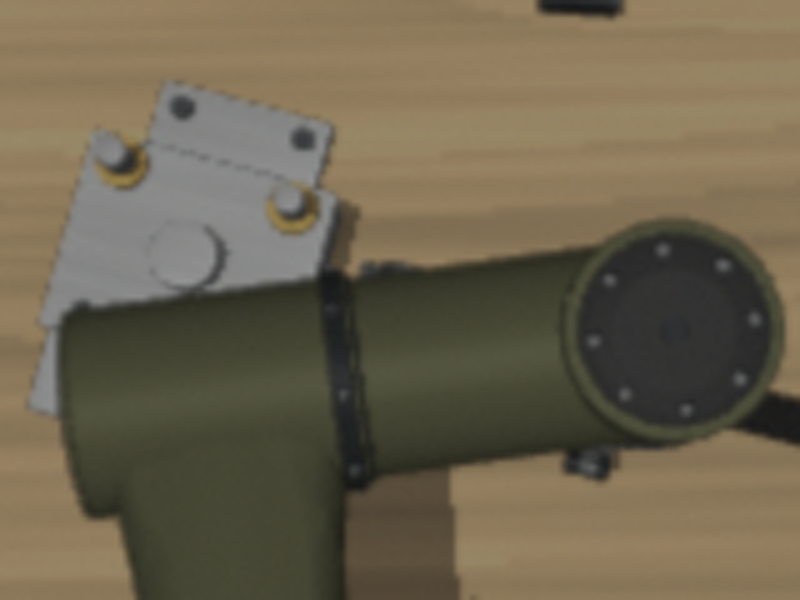

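send_rows --increments '[[[0, 0.001, 0.001], [0, 0, 0]], [[0, 0, 0.001], [0, 0, 0]], [[0, 0, 0.001], [0, 0, 0]], [[-0.001, 0, 0.001], [0, 0, 0]], [[0, 0, 0], [0, 0, 0]], [[0, 0, 0], [0, 0, 0]], [[0, 0, 0], [0, 0, 0]], [[0, 0, 0], [0, 0, 0]], [[0, 0, 0], [0, 0, 0]], [[0, 0, 0], [0, 0, 0]]]'

```text
time: 9.3
tool_pos: [0.4937, -0.1389, 0.0723]
tcp_rot: [-0.0, -0.606, 0.795, 0.0]
force: [-0.6, 0.6, -3.3]
opening: 0.0205
```

Run:
```python
from h import *
s=sense();im=capture("scene");C=cam("scene");p,M=psi(s)
need(.5047,-.099,.0725,-105.3,s);print(s["moment"])
P=s["tool_pos"];v=-M[:,0]
print("tip pred",P+.15*v,proj(C,P+.15*v+[0,0,.005]),"sleeve end",proj(C,P-.15*v+[0,0,.009]))
```

```text
t 9.3 pos [ 493.7 -138.9   72.3] psi -105.39 tilt [-0.  0.] F [-0.6  0.6 -3.3] op 20.5 j [  7.  -9. -23.  -0. -76. -22.]
shift now mm [-41.4  -0.   -0.2] turn z -0.09
shift in goal frame mm [-41.4  -0.1  -0.2]
[ 0.02675281 -0.01021432 -0.0206021 ]
tip pred [0.53347917 0.00572742 0.07227119] [[331.09461459 199.37708772]] sleeve end [[228.12831634 184.08454993]]
```

send_rows --increments '[[[-0.003, 0, 0], [0, 0, 0]], [[-0.005, 0, 0], [0, 0, 0]], [[-0.005, 0, 0], [0, 0, 0]], [[-0.005, 0, 0], [0, 0, 0]], [[-0.004, 0, 0], [0, 0, 0]], [[-0.003, 0, 0], [0, 0, 0]], [[0, 0, 0], [0, 0, 0]], [[0, 0, 0], [0, 0, 0]], [[0, 0, 0], [0, 0, 0]], [[0, 0, 0], [0, 0, 0]]]'

```text
time: 10.35
tool_pos: [0.5003, -0.1149, 0.0723]
tcp_rot: [-0.0, -0.606, 0.795, 0.0]
force: [-1.1, -0.2, -4.9]
opening: 0.0201
```

send_rows --increments '[[[-0.004, 0, 0], [0, 0, 0]], [[-0.005, 0, 0], [0, 0, 0]], [[-0.005, 0, 0], [0, 0, 0]], [[-0.003, 0, 0], [0, 0, 0]], [[-0.001, 0, 0], [0, 0, 0]], [[0, 0, 0], [0, 0, 0]], [[0, 0, 0], [0, 0, 0]], [[0, 0, 0], [0, 0, 0]], [[0, 0, 0], [0, 0, 0]], [[0, 0, 0], [0, 0, 0]]]'

```text
time: 11.35
tool_pos: [0.5051, -0.0975, 0.0723]
tcp_rot: [0.0, -0.606, 0.795, 0.0]
force: [0.3, -0.9, -4.8]
opening: 0.0201
```

Run:
```python
from h import *
need(.473,-.215,.12,-105.3)
im=capture("scene")[:,:,::-1]
cv2.imwrite("pics/s3.png",cv2.resize(im[150:270,220:420],None,fx=4,fy=4,interpolation=cv2.INTER_CUBIC))
```

```text
t 11.35 pos [505.1 -97.5  72.3] psi -105.4 tilt [-0.  0.] F [ 0.3 -0.9 -4.8] op 20.1 j [ 12.  -9. -22.  -0. -76. -27.]
shift now mm [121.8  -0.3 -47.7] turn z -0.1
shift in goal frame mm [ 1.218e+02 -1.000e-01 -4.770e+01]
```

View pics/s3.png

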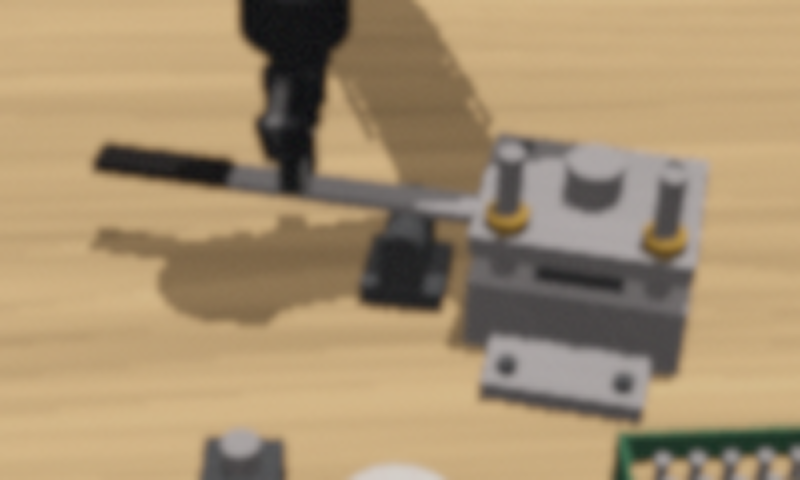

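send_rows --increments '[[[0, 0, 0.001], [0, 0, 0]], [[0, 0, 0.001], [0, 0, 0]], [[0, 0, 0.001], [0, 0, 0]], [[0, 0, 0], [0, 0, 0]], [[0, 0, 0], [0, 0, 0]], [[0, 0, 0], [0, 0, 0]], [[0, 0, 0], [0, 0, 0]], [[0, 0, 0], [0, 0, 0]], [[0, 0, 0], [0, 0, 0]], [[0, 0, 0], [0, 0, 0]]]'

```text
time: 12.4
tool_pos: [0.5052, -0.0975, 0.0694]
tcp_rot: [0.0, -0.606, 0.795, -0.0]
force: [-0.3, -1.1, -1.8]
opening: 0.0205
```

send_rows --increments '[[[0, 0, 0], [0, 0, 0]], [[0, 0, 0], [0, 0, 0]], [[0, 0, 0], [0, 0, 0]], [[0, 0, 0], [0, 0, 0]], [[0, 0, 0], [0, 0, 0]], [[0, 0, -0.005], [0, 0, 0]], [[0, 0, -0.015], [0, 0, 0]], [[0, 0, -0.02], [0, 0, 0]], [[0, 0, -0.02], [0, 0, 0]], [[0, 0, -0.01], [0, 0, 0]]]' --hand 0.05

```text
time: 13.4
tool_pos: [0.5061, -0.0976, 0.1427]
tcp_rot: [0.002, -0.606, 0.795, -0.001]
force: [0.3, 0.4, -0.2]
opening: 0.0499
```

send_rows --increments '[[[0.015, 0, 0], [0, 0, 0]], [[0.03, 0, 0], [0, 0, 0]], [[0.035, 0, 0], [0, 0, 0]], [[0.025, 0, 0], [0, 0, 0]], [[0.012, 0, 0], [0, 0, 0]], [[0.003, 0, 0], [0, 0, 0]], [[0, 0, 0], [0, 0, 0]], [[0, 0, 0], [0, 0, 0]], [[0, 0, 0], [0, 0, 0]], [[0, 0, 0], [0, 0, 0]]]' --hand 0.0

```text
time: 14.4
tool_pos: [0.4735, -0.2125, 0.1393]
tcp_rot: [0.0, -0.607, 0.795, 0.0]
force: [-0.7, 0.5, -0.0]
opening: -0.0002
```

Run:
```python
from h import *
s=sense();im=capture("wrist")[:,:,::-1].copy();cv2.imwrite("pics/w3.png",im)
im=capture("scene")[:,:,::-1]
cv2.imwrite("pics/s4.png",np.hstack([cv2.resize(im[165:235,220:400],(0,0),fx=4,fy=4,interpolation=cv2.INTER_CUBIC)]))
need(.474,-.213,.12,-105.3,s)
```

```text
t 14.4 pos [ 473.5 -212.5  139.3] psi -105.32 tilt [-0.  0.] F [-0.7  0.5 -0. ] op -0.2 j [ -2. -10. -16.  -0. -84. -13.]
shift now mm [ 0.4 -0.6 19.3] turn z -0.02
shift in goal frame mm [ 0.4 -0.6 19.3]
```

View pics/s4.png

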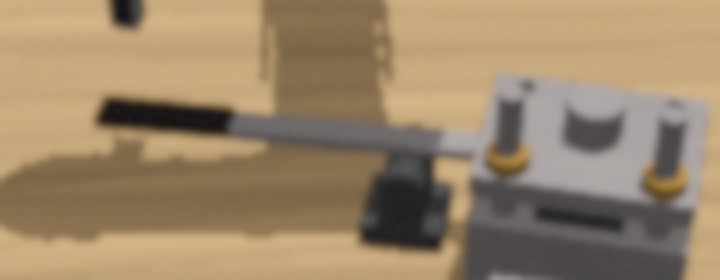

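send_rows --increments '[[[0, 0, 0.01], [0, 0, 0]], [[0, 0, 0.02], [0, 0, 0]], [[0, 0, 0.015], [0, 0, 0]], [[0, 0, 0.01], [0, 0, 0]], [[0, 0, 0.005], [0, 0, 0]], [[0, 0, 0.003], [0, 0, 0]], [[0, 0, 0.003], [0, 0, 0]], [[0, 0, 0.003], [0, 0, 0]], [[0, 0, 0.003], [0, 0, 0]], [[0, 0, 0.002], [0, 0, 0]]]'

```text
time: 15.5
tool_pos: [0.4741, -0.2133, 0.0667]
tcp_rot: [0.001, -0.606, 0.795, -0.001]
force: [-1.4, 3.7, 10.4]
opening: 0.0002
```

send_rows --increments '[[[0, 0, 0.002], [0, 0, 0]], [[0, 0, 0.002], [0, 0, 0]], [[0, 0, 0.002], [0, 0, 0]], [[0, 0, 0.002], [0, 0, 0]], [[0, 0, 0.002], [0, 0, 0]], [[0, 0, 0.001], [0, 0, 0]], [[0, 0, 0.001], [0, 0, 0]], [[0, 0, 0], [0, 0, 0]], [[0, 0, 0], [0, 0, 0]], [[0, 0, 0], [0, 0, 0]]]'

```text
time: 16.5
tool_pos: [0.4758, -0.2135, 0.0581]
tcp_rot: [0.002, -0.607, 0.795, -0.003]
force: [-3.2, 6.6, 18.8]
opening: -0.0001
```

send_rows --increments '[[[0, 0, 0.002], [0, 0, 0]], [[0, 0, 0.002], [0, 0, 0]], [[0, 0, 0.002], [0, 0, 0]], [[0, 0, 0.002], [0, 0, 0]], [[0, 0, 0.002], [0, 0, 0]], [[0, 0, 0.001], [0, 0, 0]], [[0, 0, 0.001], [0, 0, 0]], [[0, 0, 0], [0, 0, 0]], [[0, 0, 0], [0, 0, 0]], [[0, 0, 0], [0, 0, 0]]]'

```text
time: 17.5
tool_pos: [0.4772, -0.2131, 0.0469]
tcp_rot: [0.003, -0.607, 0.795, -0.004]
force: [-0.5, 7.4, 19.6]
opening: 0.0002
```

Run:
```python
from h import *
s=sense();need(.474,-.213,.04,-105.3,s)
im=capture("scene")[:,:,::-1];C=cam("scene")
cv2.imwrite("pics/s5.png",cv2.resize(im[165:250,220:400],(0,0),fx=4,fy=4,interpolation=cv2.INTER_CUBIC))
# shoe height from image shift of the shoe region between start and now
g=lambda a:cv2.cvtColor(a,cv2.COLOR_BGR2GRAY)
a=g(cv2.imread("pics/scene0.png"));b=g(im)
t=a[188:218,352:386]
for nm,(y0,y1,x0,x1) in dict(stub=(184,204,358,378),bushings=(200,214,342,396),rear=(208,222,346,392)).items():
    r=cv2.matchTemplate(cv2.resize(b[y0-10:y1+6,x0-6:x1+6],None,fx=8,fy=8,interpolation=cv2.INTER_CUBIC),cv2.resize(a[y0:y1,x0:x1],None,fx=8,fy=8,interpolation=cv2.INTER_CUBIC),cv2.TM_CCOEFF_NORMED)
    _,m,_,l=cv2.minMaxLoc(r);print(nm,m,l[0]/8-6,l[1]/8-10)
print("px per 10mm",proj(C,[.559,.099,.14])-proj(C,[.559,.099,.13]))
```

```text
t 17.5 pos [ 477.2 -213.1   46.9] psi -105.29 tilt [ 0.01  -0.002] F [-0.5  7.4 19.6] op 0.2 j [ -2.  -7. -23.   0. -73. -13.]
shift now mm [0.7 3.2 6.9] turn z 0.01
shift in goal frame mm [0.7 3.1 6.9]
stub 0.9980895519256592 0.25 -2.0
bushings 0.997066080570221 0.25 -2.0
rear 0.9854629635810852 0.125 -1.875
px per 10mm [[ 0.33633001 -3.0231922 ]]
```

send_rows --increments '[[[0, 0, 0.002], [0, 0, 0]], [[0, 0, 0.002], [0, 0, 0]], [[0, 0, 0.002], [0, 0, 0]], [[0, 0, 0.002], [0, 0, 0]], [[0, 0, 0.002], [0, 0, 0]], [[0, 0, 0.001], [0, 0, 0]], [[0, 0, 0], [0, 0, 0]], [[0, 0, 0], [0, 0, 0]], [[0, 0, 0], [0, 0, 0]], [[0, 0, 0], [0, 0, 0]]]'

```text
time: 18.55
tool_pos: [0.4781, -0.213, 0.0364]
tcp_rot: [0.004, -0.607, 0.795, -0.004]
force: [-0.3, 7.1, 21.5]
opening: -0.0001
```

```bash
cat > lift.py <<'E'
from h import *
def lift():
    im=capture("scene")[:,:,::-1].copy();C=cam("scene")
    g=lambda a:cv2.cvtColor(a,cv2.COLOR_BGR2GRAY)
    a=g(cv2.imread("pics/scene0.png"));b=g(im);k=(proj(C,[.559,.099,.14])-proj(C,[.559,.099,.13]))[0,1]/10
    for y0,y1,x0,x1 in((184,204,358,378),(200,214,342,396)):
        up=lambda q:cv2.resize(q,None,fx=16,fy=16,interpolation=cv2.INTER_CUBIC)
        r=cv2.matchTemplate(up(b[y0-10:y1+6,x0-6:x1+6]),up(a[y0:y1,x0:x1]),cv2.TM_CCOEFF_NORMED)
        _,m,_,l=cv2.minMaxLoc(r);print("lift mm",round((l[1]/16-10)/k,1),round(m,3))
    return im
E
python3 - <<'E'
from lift import *
s=sense();need(.474,-.213,.04,-105.3,s);lift()
E
```

```text
t 18.55 pos [ 478.1 -213.    36.4] psi -105.27 tilt [ 0.012 -0.002] F [-0.3  7.1 21.5] op -0.1 j [ -2.  -6. -24.   0. -72. -13.]
shift now mm [ 1.1  3.9 -3.7] turn z 0.03
shift in goal frame mm [ 1.1  3.9 -3.6]
lift mm 10.1 0.999
lift mm 10.1 0.996
```

send_rows --increments '[[[0, 0, -0.01], [0, 0, 0]], [[0, 0, -0.03], [0, 0, 0]], [[0, 0, -0.04], [0, 0, -4]], [[0, 0, -0.04], [0, 0, -8.5]], [[0, 0, -0.035], [0, 0, -8.5]], [[0, 0, -0.015], [0, 0, -8.5]], [[0, 0, 0], [0, 0, -8.5]], [[0, 0, 0], [0, 0, -8.5]], [[0, 0, 0], [0, 0, -8.5]], [[0, 0, 0], [0, 0, -8.5]]]' --hand 0.06

```text
time: 19.6
tool_pos: [0.4731, -0.2131, 0.2001]
tcp_rot: [-0.0, 0.935, -0.355, -0.0]
force: [-0.4, -0.2, -0.0]
opening: 0.0599
```

Run:
```python
from lift import *
s=sense();need(.489,.365,.21,-26.5,s);lift()
```

```text
t 19.6 pos [ 473.1 -213.1  200.1] psi -41.54 tilt [-0.  0.] F [-0.4 -0.2 -0. ] op 59.9 j [ -2. -10. -10.  -0. -90.  50.]
shift now mm [-371.5 -443.2   -9.7] turn z -15.04
shift in goal frame mm [-243.7 -524.5   -9.9]
lift mm 10.1 0.998
lift mm 10.1 0.996
```

send_rows --increments '[[[0, 0, -0.01], [0, 0, -7.5]], [[0, 0, 0], [0, 0, -7.5]], [[-0.01, -0.02, 0], [0, 0, 0]], [[-0.02, -0.04, 0], [0, 0, 0]], [[-0.02, -0.044, 0], [0, 0, 0]], [[-0.02, -0.044, 0], [0, 0, 0]], [[-0.02, -0.044, 0], [0, 0, 0]], [[-0.02, -0.044, 0], [0, 0, 0]], [[-0.02, -0.044, 0], [0, 0, 0]], [[-0.02, -0.044, 0], [0, 0, 0]]]'

```text
time: 20.65
tool_pos: [0.4856, 0.1457, 0.2105]
tcp_rot: [-0.0, 0.972, -0.234, 0.0]
force: [1.6, -0.6, 0.2]
opening: 0.06
```

send_rows --increments '[[[-0.02, -0.044, 0], [0, 0, 0]], [[-0.02, -0.044, 0], [0, 0, 0]], [[-0.02, -0.044, 0], [0, 0, 0]], [[-0.02, -0.04, 0], [0, 0, 0]], [[-0.014, -0.028, 0], [0, 0, 0]], [[0, 0, 0], [0, 0, 0]], [[0, 0, 0], [0, 0, 0]], [[0, 0, 0], [0, 0, 0]], [[0, 0, 0], [0, 0, 0]], [[0, 0, 0], [0, 0, 0]]]'

```text
time: 21.65
tool_pos: [0.4929, 0.3638, 0.2108]
tcp_rot: [-0.0, 0.972, -0.233, 0.0]
force: [-0.9, 0.4, 0.5]
opening: 0.06
```

Run:
```python
from h import *
s=sense();need(.489,.365,.21,-26.5,s)
im=capture("wrist")[:,:,::-1].copy();cv2.imwrite("pics/w4.png",im);C=cam("wrist",s)
print(proj(C,[.489,.365,.026]))
hsv=cv2.cvtColor(im,cv2.COLOR_BGR2HSV);x,y=np.round(proj(C,[.489,.365,.026])[0]).astype(int);print(hsv[y,x])
m=((hsv[...,1]<45)&(hsv[...,2]>120)).astype(np.uint8)
n,l,st,ct=cv2.connectedComponentsWithStats(m);print([ (st[i].tolist()) for i in range(1,n) if st[i,4]>400])
```

```text
t 21.65 pos [492.9 363.8 210.8] psi -26.98 tilt [0.    0.001] F [-0.9  0.4  0.5] op 60.0 j [ 55.   4.   5.  -0. -90.   8.]
shift now mm [-4.   0.7  0.8] turn z -0.48
shift in goal frame mm [-4.   0.6  0.8]
[[323.47601972 180.14801111]]
[ 15  29 104]
[[515, 0, 125, 59, 4011], [481, 38, 159, 84, 8394], [97, 77, 37, 39, 433], [124, 103, 105, 103, 1530], [45, 152, 145, 156, 2549], [310, 171, 13, 48, 437], [17, 172, 135, 140, 2448], [3, 182, 137, 141, 2418], [0, 192, 129, 141, 2189], [270, 273, 37, 48, 855], [0, 303, 80, 77, 1059], [183, 367, 33, 33, 419]]
```

View pics/w4.png

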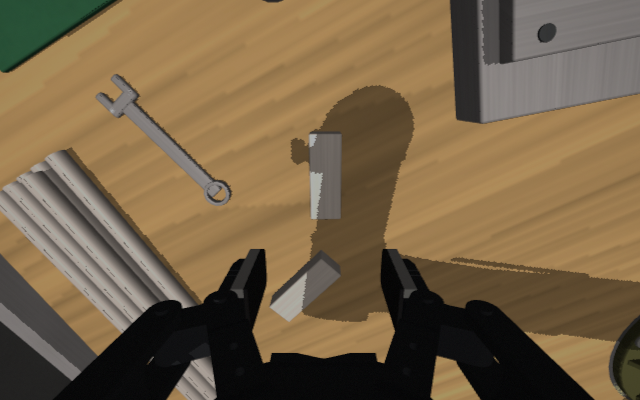

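Run:
```python
from h import *
s=sense();C=cam("wrist",s)
im=cv2.imread("pics/w4.png");hsv=cv2.cvtColor(im,cv2.COLOR_BGR2HSV)
m=((hsv[...,1]<50)&(hsv[...,2]>70)).astype(np.uint8);print(quad(C,m,.026,(295,120,360,235)))
w=cast(C,[[310,132],[341,132],[341,219],[309,219]],.026)[:,:2]*1000;print(w.round(1),w.mean(0),[np.hypot(*(w[i]-w[i-1])) for i in range(4)])
```

```text
[491.  362.2  98.1  34.8 153.4]
[[542.8 353.9]
 [527.8 324.4]
 [437.6 368.1]
 [454.6 401.6]] [490.71996263 362.01416198] [np.float64(100.27968267164802), np.float64(33.14355467637208), np.float64(100.24607813945363), np.float64(37.602758984604556)]
```

send_rows --increments '[[[-0.015, 0.001, 0.015], [0, 0, -0.4]], [[-0.018, 0.0015, 0.035], [0, 0, 0]], [[0, 0, 0.04], [0, 0, 0]], [[0, 0, 0.04], [0, 0, 0]], [[0, 0, 0.035], [0, 0, 0]], [[0, 0, 0.025], [0, 0, 0]], [[0, 0, 0.012], [0, 0, 0]], [[0, 0, 0.003], [0, 0, 0]], [[0, 0, 0], [0, 0, 0]], [[0, 0, 0], [0, 0, 0]]]'

```text
time: 22.7
tool_pos: [0.4628, 0.378, 0.0073]
tcp_rot: [-0.001, 0.973, -0.229, 0.001]
force: [-0.5, -0.4, 0.9]
opening: 0.0601
```

send_rows --increments '[[[0, 0, 0], [0, 0, 0]], [[0, 0, 0], [0, 0, 0]], [[0, 0, 0], [0, 0, 0]], [[0, 0, 0], [0, 0, 0]], [[0, 0, 0], [0, 0, 0]], [[0, 0, 0], [0, 0, 0]], [[0, 0, 0], [0, 0, 0]], [[0, 0, 0], [0, 0, 0]], [[0, 0, 0], [0, 0, 0]], [[0, 0, -0.002], [0, 0, 0]]]' --hand 0.0 --newtons 90

```text
time: 23.7
tool_pos: [0.4618, 0.3772, 0.0073]
tcp_rot: [-0.0, 0.973, -0.229, -0.0]
force: [0.5, 0.3, -2.9]
opening: 0.0339
```

Run:
```python
from h import *
s=sense();need(.4624,.3763,.005,-15.3,s)
```

```text
t 23.7 pos [461.8 377.2   7.3] psi -26.49 tilt [-0.  0.] F [ 0.5  0.3 -2.9] op 33.9 j [ 58.   7. -14.  -0. -69.   5.]
shift now mm [0.9 0.6 2.3] turn z -11.19
shift in goal frame mm [0.8 0.8 2.3]
```

send_rows --increments '[[[0, 0, -0.015], [0, 0, 0]], [[0, 0, -0.035], [0, 0, 0]], [[0, 0, -0.04], [0, 0, 0]], [[0, 0, -0.04], [0, 0, -5.6]], [[0, 0, -0.025], [0, 0, -5.6]], [[0.002, 0.025, -0.008], [0, 0, 0]], [[0.003, 0.035, 0], [0, 0, 0]], [[0.003, 0.04, 0], [0, 0, 0]], [[0.003, 0.04, 0], [0, 0, 0]], [[0.003, 0.04, 0], [0, 0, 0]]]'

```text
time: 24.7
tool_pos: [0.4273, 0.1982, 0.1706]
tcp_rot: [-0.0, 0.991, -0.133, -0.0]
force: [0.8, -0.3, -2.1]
opening: 0.034
```

send_rows --increments '[[[0.002, 0.035, 0], [0, 0, 0]], [[0, 0.02, 0], [0, 0, 0]], [[0, 0.008, 0], [0, 0, 0]], [[0, 0, 0.01], [0, 0, 0]], [[0, 0, 0.025], [0, 0, 0]], [[0, 0, 0.03], [0, 0, 0]], [[0, 0, 0.015], [0, 0, 0]], [[0, 0, 0.005], [0, 0, 0]], [[0, 0, 0], [0, 0, 0]], [[0, 0, 0], [0, 0, 0]]]'

```text
time: 25.7
tool_pos: [0.4141, 0.1391, 0.0866]
tcp_rot: [-0.0, 0.991, -0.133, 0.001]
force: [0.6, -0.6, -2.7]
opening: 0.0343
```

Run:
```python
from lift import *
s=sense();need(.4128,.1389,.067,-15.3,s);C=cam("wrist",s)
im=capture("wrist")[:,:,::-1].copy()
for p,c in(((.502,.1145,.09),(0,0,255)),((.5227,.1865,.11),(0,255,0)),((.4829,.0417,.11),(0,255,0))):
    q=np.round(proj(C,p)[0]).astype(int);print(q);cv2.circle(im,tuple(int(v) for v in q),3,c,-1)
cv2.imwrite("pics/w5.png",im);lift()
```

```text
t 25.7 pos [414.1 139.1  86.6] psi -15.27 tilt [0.002 0.001] F [ 0.6 -0.6 -2.7] op 34.3 j [ 45. -23. -32.   0. -81.  29.]
shift now mm [-1.2  0.5 19.6] turn z 0.03
shift in goal frame mm [-1.2  0.5 19.6]
[323  76]
[117  69]
[530  70]
lift mm 9.7 0.971
lift mm 10.1 0.996
```

View pics/w5.png

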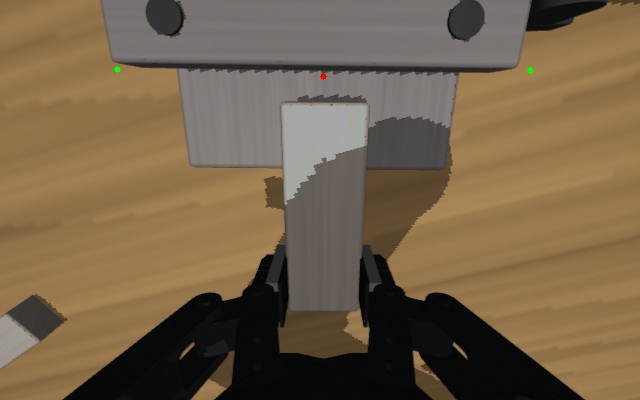

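send_rows --increments '[[[0, 0, 0.008], [0, 0, 0]], [[0, 0, 0.008], [0, 0, 0]], [[0, 0, 0.0035], [0, 0, 0]], [[0, 0, 0], [0, 0, 0]], [[0, 0, 0], [0, 0, 0]], [[0.003, 0, 0], [0, 0, 0]], [[0.005, 0, 0], [0, 0, 0]], [[0.005, 0, 0], [0, 0, 0]], [[0.004, 0, 0], [0, 0, 0]], [[0.002, 0, 0], [0, 0, 0]]]'

```text
time: 26.8
tool_pos: [0.4323, 0.1339, 0.0668]
tcp_rot: [-0.001, 0.991, -0.133, 0.0]
force: [-5.9, 3.2, 6.9]
opening: 0.0341
```

send_rows --increments '[[[0, 0, 0], [0, 0, 0]], [[0, 0, 0], [0, 0, 0]], [[0.004, 0, 0], [0, 0, 0]], [[0.006, 0, 0], [0, 0, 0]], [[0.006, 0, 0], [0, 0, 0]], [[0.006, 0, 0], [0, 0, 0]], [[0.004, 0, 0], [0, 0, 0]], [[0.002, 0, 0], [0, 0, 0]], [[0, 0, 0], [0, 0, 0]], [[0, 0, 0], [0, 0, 0]]]'

```text
time: 27.8
tool_pos: [0.4595, 0.1264, 0.067]
tcp_rot: [-0.0, 0.991, -0.133, 0.001]
force: [-2.2, 0.4, 5.6]
opening: 0.0339
```

Run:
```python
from lift import *
u=np.array([.9646,-.2639]);e=np.array([.5028,.1143])-.0228*u
s=sense();need(*e,.067,-15.3,s);lift()
```

```text
t 27.8 pos [459.5 126.4  67. ] psi -15.28 tilt [0.002 0.001] F [-2.2  0.4  5.6] op 33.9 j [ 40. -15. -28.   0. -77.  35.]
shift now mm [22.2  0.3 -0. ] turn z 0.02
shift in goal frame mm [22.2  0.3 -0. ]
lift mm 8.9 0.861
lift mm 10.1 0.996
```

send_rows --increments '[[[0.003, 0, -0.0005], [0, 0, 0]], [[0.005, 0, 0], [0, 0, 0]], [[0.005, 0, 0], [0, 0, 0]], [[0.005, 0, 0], [0, 0, 0]], [[0.003, 0, 0], [0, 0, 0]], [[0.001, 0, 0], [0, 0, 0]], [[0, 0, 0], [0, 0, 0]], [[0, 0, 0.0005], [0, 0, 0]], [[0, 0, 0.0005], [0, 0, 0]], [[0, 0, 0], [0, 0, 0]]]'

```text
time: 28.85
tool_pos: [0.4806, 0.1204, 0.0669]
tcp_rot: [-0.0, 0.991, -0.133, 0.001]
force: [-6.7, 1.2, 10.3]
opening: 0.0341
```

send_rows --increments '[[[0, 0, 0], [0, 0, 0]], [[0, 0, 0], [0, 0, 0]], [[0, 0, 0], [0, 0, 0]], [[0, 0, 0], [0, 0, 0]], [[0, 0, 0], [0, 0, 0]], [[0, 0, 0], [0, 0, 0]], [[0, 0, 0], [0, 0, 0]], [[0, 0, 0], [0, 0, 0]], [[0, 0, 0], [0, 0, 0]], [[0, 0, 0], [0, 0, 0]]]' --hand 0.05

```text
time: 29.85
tool_pos: [0.4799, 0.1204, 0.0653]
tcp_rot: [-0.0, 0.991, -0.133, -0.0]
force: [-0.7, -0.4, -0.8]
opening: 0.0498
```

Run:
```python
from lift import *
s=sense();need(.4,.1423,.067,-15.3,s);lift()
```

```text
t 29.85 pos [479.9 120.4  65.3] psi -15.29 tilt [-0.  0.] F [-0.7 -0.4 -0.8] op 49.8 j [ 37. -12. -26.  -0. -76.  37.]
shift now mm [-82.9  -0.1  -1.7] turn z 0.01
shift in goal frame mm [-82.9  -0.1  -1.7]
lift mm 9.3 0.835
lift mm 10.3 0.996
```

send_rows --increments '[[[0, 0, -0.005], [0, 0, 0]], [[0, 0, -0.015], [0, 0, 0]], [[-0.01, 0, -0.025], [0, 0, 0]], [[-0.02, 0, -0.035], [0, 0, 0]], [[-0.025, 0, -0.03], [0, 0, 0]], [[-0.02, 0, -0.015], [0, 0, 0]], [[-0.005, 0, -0.005], [0, 0, 0]], [[0, 0, 0], [0, 0, 0]], [[0, 0, 0], [0, 0, 0]], [[0, 0, 0], [0, 0, 0]]]'

```text
time: 30.9
tool_pos: [0.4028, 0.141, 0.1941]
tcp_rot: [0.001, 0.991, -0.133, -0.001]
force: [0.8, 0.1, 0.3]
opening: 0.0502
```

Run:
```python
from lift import *
s=sense();need(.4,.1423,.2,-15.3,s);im2=lift()
im=capture("wrist")[:,:,::-1]
cv2.imwrite("pics/f.png",np.hstack([im[0:340,130:530],cv2.resize(im2[150:320,200:400],(400,340),interpolation=cv2.INTER_CUBIC)]))
```

```text
t 30.9 pos [402.8 141.  194.1] psi -15.33 tilt [-0.002 -0.002] F [0.8 0.1 0.3] op 50.2 j [ 47. -25. -23.  -0. -93.  28.]
shift now mm [-3.1 -0.5 -5.9] turn z -0.03
shift in goal frame mm [-3.1 -0.5 -5.9]
lift mm 9.5 0.969
lift mm 10.1 0.996
```

View pics/f.png

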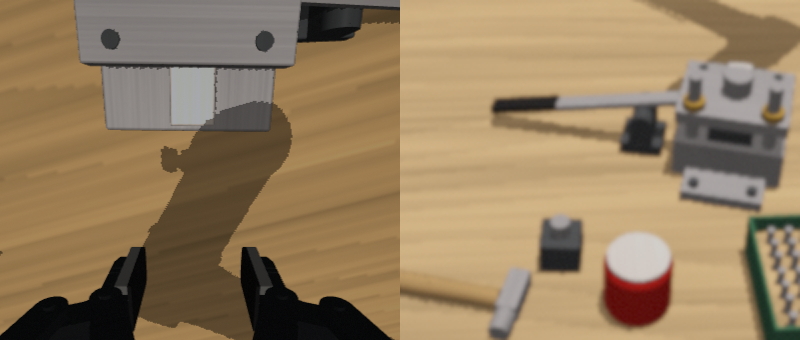

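Run:
```python
from h import *
s=sense();C=cam("wrist",s);u=np.array([.9646,-.2639])
o=cast(C,[[301,124],[344,124]],.086)[:,:2]*1000;e=cast(C,[[301,63],[344,63],[301,67],[344,67]],.110)[:,:2]*1000;b=cast(C,[[322,69]],.09)[:,:2]*1000
print(o,o@u,e@u,b@u, "die est",np.array([502,114.5])@u)
```

```text
[[468.12154667 140.86979592]
 [458.89411954 107.22353508]] [414.37450478 414.3529768 ] [457.1233943  457.11143471 454.58862066 454.57621988] [455.08013788] die est 454.01265
```

```bash
python3 -c "
from plant import *
print(sign_off())"
```

```text
the job is handed in; nothing more can be done
None
```

The job is done and handed in at about 31 s of the 72 s allowed.

- **Levering:** I laid the pry bar over the fulcrum with its tip about 22 mm into the gap and pressed the sleeve down with at most about 22 N. That raised the upper shoe about 10 mm, and it stayed there after I let go.
- **Spacer:** I took the right-hand one of the two look-alikes (top-view pixel 196,238) and slid it in from the ledge side. I then released it and backed the arm clear.

**Last checks:**
- About 40 mm of the spacer's 100 mm sticks out over the ledge, so about 60 mm is under the shoe.
- The last picture shows the spacer lying on the ledge. Its flatness was judged from that picture and not measured.
- The two lift readings were 9.5 mm and 10.1 mm. Earlier the first of them had dipped to 8.9 mm while its picture match was poor (the arm may have been in view), so I trusted the second.
- The fulcrum, bar and tool block stood as expected in the last pictures. The oil bottle and bush were not in that final view, and I did not check them again.

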